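# Restock the clip-in spice rack

## Robot

A 6-joint arm with a two-finger parallel gripper is mounted at the origin on a cart in front of the work surface, level with it; the furniture and walls round the work are solid. World frame = base frame: x ahead of the robot, y to its left, z up, the work surface at z = 0. Lengths are in mm, angles in rad, forces in N, time in s.
With the tool pointing down it reaches from about 400 to 925 mm from the base axis. Payload 12.5 kg.
Tool frame: the origin (TCP) lies midway between the tips of the shut fingers; the grasp point (between the pads) lies 19 mm behind it; z points along the fingers, y is the line along which they close (so a half turn about z gives the same grasp; the last joint's range is limited). The gripper opens to 95 mm and grips with 3 to 60 N. Pads are 20 mm wide; open, the fingers measure 119 mm over their backs; the gripper's body (75 mm by 180 mm) begins 59 mm behind the grasp point.
Start: joints at [1.22, 0.491, 1.559, -0, 1.092, -0.106], TCP at [151.458, 606.389, 214.661] pointing down, gripper open.
Joint ranges: [-3.1, 3.1], [-0.84, 2.19], [0.05, 2.79], [-1.13, 4.28], [0.06, 2.93], [-2.69, 2.69]. Speed limits (rad/s): [2.22, 2.22, 2.79, 3.14, 3.14, 3.14].

## Interface

Orientations are given as [roll, pitch, yaw] about the fixed x, y, z axes, in that order (R = Rz(yaw) Ry(pitch) Rx(roll)).
In Python, from cell import env gives the robot as it stands.
- The arm moves only by the shell command python3 -m inch 'ROWS'. ROWS is JSON, a list of rows, each a list of 7 numbers: the turn, a rotation vector about the tool's x, y, z in rad, then the shift along the tool's x, y, z in cm, then the closure, from -1 (fully open) to 1 (shut). A call has 1 to 20 rows; each row shifts and turns the commanded pose from where the row before left it, along the tool's axes as they then stand; what a row does not reach is not made up. A row lasts 1/8 s, in which the tool goes at most 62.5 mm and 10.7 degrees, less where a joint would pass 70% of its speed; a pose out of reach is approached as far as the arm can. A call with a gripper value outside its range is refused whole. The fingers move at their own pace and stop on an object; the grip force is fixed at half the most. Time passes only in rows, so rows that do not move let the fingers close. It gives the time, the measured TCP pose, the force, the opening and the grip force at its end, in the units of the state.
- env.state(): the state, without advancing time (a new reading comes with each control period).
- env.read_camera(name): name is "scene" or "top" or "wrist"; returns a dict with "img" (400x640x3 uint8, red, green, blue), "depth" (400x640 float32, mm along the optical axis (not along the pixel's ray), 0 where there is no reading), "fx", "fy", "cx", "cy" (pixels), "D" ([k1, k2, p1, p2, k3] as OpenCV has them; the pictures are not rectified), "position" and "orientation" of the camera in the world. Camera axes: x right, y down, z forward; pixel columns grow to the right and rows downward; lengths in mm; the calibration is good to about 2 mm. A picture is of the moment at which its call begins.
- env.job_done(): hands the job in; it is judged then, once.
Trained networks look in a picture, given as the dict that the camera call returned (one of the last four; its "shot" number tells which), for a name from the list of things; names that differ only in an ending like _2 or _b are one class to them, and where a whole thing is asked for, a point or a joint stands for the part that bears it (a point fixed in the world has none). Each returns a list of dicts, best first, with "score" (0 to 1); they miss things now and then, are a little off and sometimes report something else, mostly with a low value. They report only what shows in the picture. A call takes as long as a camera call.
- env.find_in(picture, target): "centre" ([x, y, z] in mm, in the coordinates of the camera as it stood for that picture, good to about 4 mm: the middle of the surface that is visible of it).
- env.trace(picture, target): "mask" (400x640 bool, what is visible of it).
The state is a dict: "t": time; "joints": joint angles; "qvel": joint speeds; "tau": joint torques, N m; "eef_pos": TCP position; "tcp_rot": TCP orientation; "ft_force": force on the tool from outside, world axes, zero at the start; "moment": the same for the moment, N m; "opening": opening from 0.0 (shut) to 1.0 (fully open); "grip_force": force on a finger pad.
Only numpy, scipy, OpenCV 4.12 (cv2) and the standard library are available. Lean on these libraries where they do the work, as an engineer would, in place of code of your own. Each camera call takes 0.05 s, during which the arm holds its last target. There are 200 camera calls.

## Task

Two of the five places in the sloping spice rack are empty: look or feel which, and restock each of them with a spare jar from the refill tray, cap up the slope and base just above the toe, pressed straight in until both of its spring clips have snapped over it and it lies fully home on the rubber strips. Do not ram the jars, put none on a place that is taken, and leave the spare that is not needed lying in the tray.

Things in the scene. Friction and masses are not known exactly. Their poses are not given: they have to be found in the camera images.
- rack: Steel spice rack, 385 mm wide (y), 113 deep, 80 high; fixed. Its board slopes 35 degrees from level, rising towards +x, with a 17 mm toe along the low edge and two rubber strips 5 mm thick. Five places 80 mm apart along y: a taken one holds a jar fast, its back 46 mm out of the board; an empty one shows bare board between its clips. Origin: on the worktop under its middle.
- tray: Moulded refill tray, 142 x 250 mm; fixed. End walls across its x 23 mm high, sides 6 mm. Three spare jars lie in it side by side, 85 mm apart along its y, on low ribs at both ends (clear between for fingers), axes along the tray's x and 27 mm above the worktop. Origin: on the worktop under its middle.
- clip_1: One of the five like places in the rack, numbered in no fixed order, taken or empty. Origin: where the centre of a jar's underside is when the jar is home, base 5 mm clear of the toe, body on the rubber strips, its axis 25.4 mm over the board. x: up the slope, along a home jar's axis; y: across; z: square out of the board, against the way a jar is pressed in.
- clip_2: As clip_1, another place. At each, two open spring-steel clips 12 mm wide stand 22.5 and 82.5 mm up the slope from this point, with a sprung jaw at the jar's +y and -y side. From 31 to 74 mm up the slope the sides of a jar are free for the fingers.
- clip_3: As clip_1, another place. The jaws' rounded lips stand 35 mm apart (a jar is 41), 11 mm further out than the axis of a home jar; above them flared guides, 55 mm apart at their tops, 22 mm further out than that axis.
- clip_4: As clip_1, another place. A jar pressed straight in meets the jaws some 25 mm short of home; it must be pressed past the lips with about 15 to 30 N before they snap over it, and then stops hard on the rubber strips; one left a few mm proud is not home.
- clip_5: As clip_1, another place.
- spare_1: Spare glass spice jar with a dark cap, 41 mm diameter, 105 mm long, about 0.11 kg (varies), lying in the refill tray at the start. Origin: centre of its underside; z along its axis to the cap. Any spare fits any place in the rack.
- spare_2: Spare glass spice jar with a dark cap, 41 mm diameter, 105 mm long, about 0.11 kg (varies), lying in the refill tray at the start. Origin: centre of its underside; z along its axis to the cap. Any spare fits any place in the rack.
- spare_3: Spare glass spice jar with a dark cap, 41 mm diameter, 105 mm long, about 0.11 kg (varies), lying in the refill tray at the start. Origin: centre of its underside; z along its axis to the cap. Any spare fits any place in the rack.

How it is judged (in metres and radians):
At the end, for the whole second after the job is handed in: Both places that were empty hold a spare jar, cap up the slope, within 4 mm of home in depth, 5 mm across, 6 mm below to 12 mm above home along the slope, axis within 0.09 rad; the third spare is within 30 mm of its start; spares at rest (((z of spare_1 in the frame of clip_1 between -0.004 and 0.004 m and y of spare_1 in the frame of clip_1 between -0.005 and 0.005 m and x of spare_1 in the frame of clip_1 between -0.006 and 0.012 m and angle between the z axis of spare_1 and the x axis of clip_1, either way round below 0.09 rad) or (z of spare_1 in the frame of clip_2 between -0.004 and 0.004 m and y of spare_1 in the frame of clip_2 between -0.005 and 0.005 m and x of spare_1 in the frame of clip_2 between -0.006 and 0.012 m and angle between the z axis of spare_1 and the x axis of clip_2, either way round below 0.09 rad) or (z of spare_1 in the frame of clip_3 between -0.004 and 0.004 m and y of spare_1 in the frame of clip_3 between -0.005 and 0.005 m and x of spare_1 in the frame of clip_3 between -0.006 and 0.012 m and angle between the z axis of spare_1 and the x axis of clip_3, either way round below 0.09 rad) or (z of spare_1 in the frame of clip_4 between -0.004 and 0.004 m and y of spare_1 in the frame of clip_4 between -0.005 and 0.005 m and x of spare_1 in the frame of clip_4 between -0.006 and 0.012 m and angle between the z axis of spare_1 and the x axis of clip_4, either way round below 0.09 rad) or (z of spare_1 in the frame of clip_5 between -0.004 and 0.004 m and y of spare_1 in the frame of clip_5 between -0.005 and 0.005 m and x of spare_1 in the frame of clip_5 between -0.006 and 0.012 m and angle between the z axis of spare_1 and the x axis of clip_5, either way round below 0.09 rad) or distance of spare_1 from where it was at the start of the episode below 0.03 m) and ((z of spare_2 in the frame of clip_1 between -0.004 and 0.004 m and y of spare_2 in the frame of clip_1 between -0.005 and 0.005 m and x of spare_2 in the frame of clip_1 between -0.006 and 0.012 m and angle between the z axis of spare_2 and the x axis of clip_1, either way round below 0.09 rad) or (z of spare_2 in the frame of clip_2 between -0.004 and 0.004 m and y of spare_2 in the frame of clip_2 between -0.005 and 0.005 m and x of spare_2 in the frame of clip_2 between -0.006 and 0.012 m and angle between the z axis of spare_2 and the x axis of clip_2, either way round below 0.09 rad) or (z of spare_2 in the frame of clip_3 between -0.004 and 0.004 m and y of spare_2 in the frame of clip_3 between -0.005 and 0.005 m and x of spare_2 in the frame of clip_3 between -0.006 and 0.012 m and angle between the z axis of spare_2 and the x axis of clip_3, either way round below 0.09 rad) or (z of spare_2 in the frame of clip_4 between -0.004 and 0.004 m and y of spare_2 in the frame of clip_4 between -0.005 and 0.005 m and x of spare_2 in the frame of clip_4 between -0.006 and 0.012 m and angle between the z axis of spare_2 and the x axis of clip_4, either way round below 0.09 rad) or (z of spare_2 in the frame of clip_5 between -0.004 and 0.004 m and y of spare_2 in the frame of clip_5 between -0.005 and 0.005 m and x of spare_2 in the frame of clip_5 between -0.006 and 0.012 m and angle between the z axis of spare_2 and the x axis of clip_5, either way round below 0.09 rad) or distance of spare_2 from where it was at the start of the episode below 0.03 m) and ((z of spare_3 in the frame of clip_1 between -0.004 and 0.004 m and y of spare_3 in the frame of clip_1 between -0.005 and 0.005 m and x of spare_3 in the frame of clip_1 between -0.006 and 0.012 m and angle between the z axis of spare_3 and the x axis of clip_1, either way round below 0.09 rad) or (z of spare_3 in the frame of clip_2 between -0.004 and 0.004 m and y of spare_3 in the frame of clip_2 between -0.005 and 0.005 m and x of spare_3 in the frame of clip_2 between -0.006 and 0.012 m and angle between the z axis of spare_3 and the x axis of clip_2, either way round below 0.09 rad) or (z of spare_3 in the frame of clip_3 between -0.004 and 0.004 m and y of spare_3 in the frame of clip_3 between -0.005 and 0.005 m and x of spare_3 in the frame of clip_3 between -0.006 and 0.012 m and angle between the z axis of spare_3 and the x axis of clip_3, either way round below 0.09 rad) or (z of spare_3 in the frame of clip_4 between -0.004 and 0.004 m and y of spare_3 in the frame of clip_4 between -0.005 and 0.005 m and x of spare_3 in the frame of clip_4 between -0.006 and 0.012 m and angle between the z axis of spare_3 and the x axis of clip_4, either way round below 0.09 rad) or (z of spare_3 in the frame of clip_5 between -0.004 and 0.004 m and y of spare_3 in the frame of clip_5 between -0.005 and 0.005 m and x of spare_3 in the frame of clip_5 between -0.006 and 0.012 m and angle between the z axis of spare_3 and the x axis of clip_5, either way round below 0.09 rad) or distance of spare_3 from where it was at the start of the episode below 0.03 m) and (distance of each of spare_1, spare_2 from where it was at the start of the episode above 0.1 m or distance of each of spare_1, spare_3 from where it was at the start of the episode above 0.1 m or distance of each of spare_2, spare_3 from where it was at the start of the episode above 0.1 m) and linear speed of each of spare_1, spare_2, spare_3 below 0.02 m/s); the robot touches nothing.
It fails at once if a spare jar is rammed: more than 80 N in all between it and the rack, or between it and a place of the rack (clips, or the jar already there) (contact force between any of spare_1, spare_2, spare_3 and rack above 80 N or contact force between any of spare_1, spare_2, spare_3 and clip_1 above 80 N or contact force between any of spare_1, spare_2, spare_3 and clip_2 above 80 N or contact force between any of spare_1, spare_2, spare_3 and clip_3 above 80 N or contact force between any of spare_1, spare_2, spare_3 and clip_4 above 80 N or contact force between any of spare_1, spare_2, spare_3 and clip_5 above 80 N).
It also fails if it takes over 72 s, if anything falls off the work surface, if the arm or the gripper's body presses on something with over 40 N, if the wrist force passes 120 N, or if a joint passes its speed limit or range.

## Working session

There is one attempt and no reset: what is moved stays moved. The work goes in short steps, Python scripts to look and compute and a shell command to move; the robot and the scene stay as the last step left them, time stands still between calls to the robot, and variables do not carry over. Pictures are saved under pics/ and viewed, at most 10 in all, crops included, and the job is handed in when it is done.

```bash
mkdir -p pics; ls; cat > h.py <<'E'
from cell import env
import numpy as np, cv2
from scipy.spatial.transform import Rotation as R
np.set_printoptions(precision=4,suppress=True)
def rot(o):
    o=np.array(o,float)
    return R.from_euler('xyz',o).as_matrix() if o.shape==(3,) else (o if o.shape==(3,3) else R.from_quat(o).as_matrix())
def cloud(p,mask=None):
    d=p['depth']; m=d>0
    if mask is not None: m&=mask
    v,u=np.nonzero(m); z=d[v,u].astype(float)
    K=np.array([[p['fx'],0,p['cx']],[0,p['fy'],p['cy']],[0,0,1.]])
    n=cv2.undistortPoints(np.c_[u,v].astype(float)[:,None],K,np.array(p['D'],float))[:,0]
    c=np.c_[n*z[:,None],z]
    return c@rot(p['orientation']).T+p['position'],u,v
def w(p,c): return rot(p['orientation'])@np.array(c)+p['position']
def save(p,n): cv2.imwrite('pics/'+n,p['img'][:,:,::-1])
E
python3 - <<'E'
from h import *
s=env.state(); print({k:s[k] for k in('t','eef_pos','tcp_rot','ft_force','opening')})
for n in('top','scene'):
    p=env.read_camera(n); save(p,n+'0.png'); print(n,p['position'],p['orientation'])
    for t in('spare_1','clip_1','tray','rack'):
        for r in env.find_in(p,t): print(t,round(r['score'],2),w(p,r['centre']))
E
```

```text
pics
{'t': 0.0, 'eef_pos': array([151.356 , 606.1615, 214.0557]), 'tcp_rot': array([-3.1405, -0.0001,  2.8968]), 'ft_force': array([-0.7864,  0.0069,  0.2523]), 'opening': 1.0014372479850602}
top [ 267.4126  -10.7038 1201.2511] [-2.9761  0.0232 -1.5699]
spare_1 0.79 [459.8676 218.9316  45.0325]
spare_1 0.66 [438.0947 136.256   46.4629]
spare_1 0.63 [490.7373 296.7829  40.6486]
clip_1 0.88 [ 524.7841 -306.5437   79.3133]
clip_1 0.75 [ 531.6453 -233.2456   58.9466]
clip_1 0.75 [528.1002  10.9865  55.9407]
clip_1 0.58 [513.2361 -67.1878  79.2173]
tray 0.85 [459.9465 204.2154   2.413 ]
rack 0.96 [ 541.9828 -136.6826   49.135 ]
scene [-121.1839 -839.0874  847.7025] [-2.2298 -0.0144 -0.5968]
spare_1 0.85 [438.6759 129.5038  39.6203]
spare_1 0.83 [484.9372 294.4041  39.8054]
spare_1 0.66 [465.2375 210.9488  39.5449]
clip_1 0.84 [507.7632 -82.4928  76.5603]
clip_1 0.68 [ 514.5875 -325.7689   73.1232]
clip_1 0.67 [ 536.909  -224.2692   57.5318]
clip_1 0.56 [ 509.7901 -162.1089   75.4896]
clip_1 0.55 [525.6176  24.0672  56.6677]
tray 0.9 [441.589  186.1876   7.9386]
rack 0.73 [ 537.0288 -202.1819   37.5863]
rack 0.33 [ 532.9884 -220.3901   59.0784]
```

View pics/top0.png

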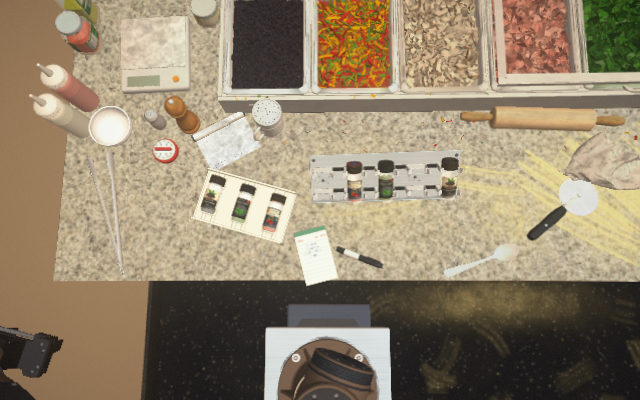

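View pics/scene0.png

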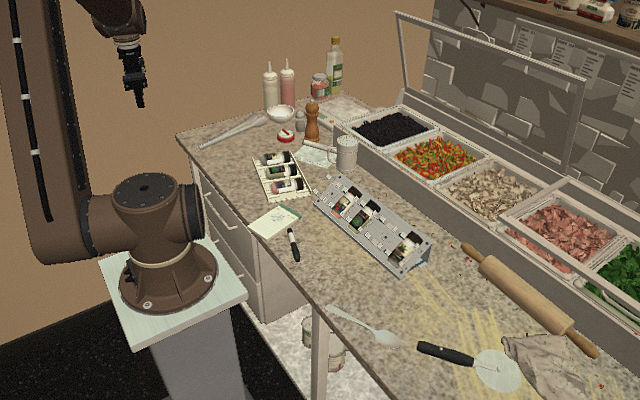

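Empty places are the left end (around u 322) and the fourth (around u 418). Jars stand at u 354, 386 and 450. The tray holds three jars, with caps towards +x. Next I move the wrist camera over the tray.

```bash
python3 -m inch '[[0,0,0,-3.3,-2.5,-0.8,-0.37],[0,0,0,-3.3,-2.5,-0.8,-0.37],[0,0,0,-3.3,-2.5,-0.8,-0.37],[0,0,0,-3.3,-2.5,-0.8,-0.37],[0,0,0,-3.3,-2.5,-0.8,-0.37],[0,0,0,-3.3,-2.5,-0.8,-0.37],[0,0,0,-3.3,-2.5,-0.8,-0.37],[0,0,0,-3.3,-2.5,-0.8,-0.37],[0,0,0,-3.3,-2.5,-0.8,-0.37],[0,0,0,-3.3,-2.5,-0.8,-0.37],[0,0,0,-3.3,-2.5,-0.8,-0.37],[0,0,0,-3.3,-2.5,-0.8,-0.37],[0,0,0.066,0,0,0,-0.37],[0,0,0,0,0,0,-0.37],[0,0,0,0,0,0,-0.37]]'
cat >> h.py <<'E'
def jars(p,t='spare_1',lim=0.4):
    """per mask: PCA axis and extents of cloud"""
    for r in env.trace(p,t):
        if r['score']<lim: continue
        m=cv2.erode(r['mask'].astype(np.uint8),np.ones((3,3)))>0
        c,u,v=cloud(p,m)
        if len(c)<30: continue
        (cx,cy),(a,b),ang=cv2.minAreaRect(c[:,:2].astype(np.float32))
        q=np.linalg.svd(c[:,:2]-c[:,:2].mean(0),full_matrices=0)[2][0]; q=q*np.sign(q[0])
        print(t,round(r['score'],2),'px',u.mean().round(),v.mean().round(),'n',len(c),'rect c',round(cx,1),round(cy,1),'size',round(a),round(b),'ax',np.arctan2(q[1],q[0]).round(3),'ztop',np.percentile(c[:,2],[5,50,95]).round(1))
E
python3 - <<'E'
from h import *
s=env.state(); print({k:s[k] for k in('t','eef_pos','tcp_rot','opening')})
p=env.read_camera('wrist'); save(p,'w1.png'); print(p['position'],p['orientation'],p['fx'])
jars(p)
p=env.read_camera('top'); jars(p); jars(p,'clip_1')
E
```

```text
t: 2.38
eef_pos: [462.7, 219.6, 310.6]
tcp_rot: [3.142, -0.0, 2.833]
ft_force: [-0.1, 0.1, 0.6]
opening: 0.688
grip_force: 0.0
{'t': 2.375, 'eef_pos': array([462.6583, 219.6203, 310.6089]), 'tcp_rot': array([ 3.1416, -0.0001,  2.8327]), 'opening': 0.6880925900311474}
[397.4537 240.7355 482.2041] [2.8909 0.0005 1.2619] 324.0463983116918
spare_1 0.91 px 379.0 170.0 n 2039 rect c 493.0 300.8 size 37 104 ax -0.262 ztop [33.8 46.  49.4]
spare_1 0.78 px 259.0 172.0 n 1892 rect c 444.6 141.1 size 36 104 ax -0.29 ztop [38.  46.2 49.1]
spare_1 0.85 px 273.0 213.0 n 454 rect c 439.4 138.6 size 33 100 ax -0.254 ztop [38.1 45.3 49.7]
clip_1 0.79 px 353.0 182.0 n 614 rect c 514.1 -72.5 size 51 97 ax 0.044 ztop [ 52.5  81.  104.4]
clip_1 0.65 px 448.0 179.0 n 638 rect c 523.0 -309.0 size 55 100 ax 0.055 ztop [ 51.9  80.9 105.2]
clip_1 0.57 px 384.0 180.0 n 606 rect c 518.0 -148.6 size 96 46 ax 0.068 ztop [ 54.   82.8 105.8]
clip_1 0.57 px 415.0 176.0 n 160 rect c 523.7 -232.2 size 75 51 ax -0.253 ztop [27.4 57.8 96.1]
clip_1 0.55 px 324.0 181.0 n 228 rect c 517.4 9.2 size 78 49 ax 0.002 ztop [26.4 48.2 91.4]
```

View pics/w1.png

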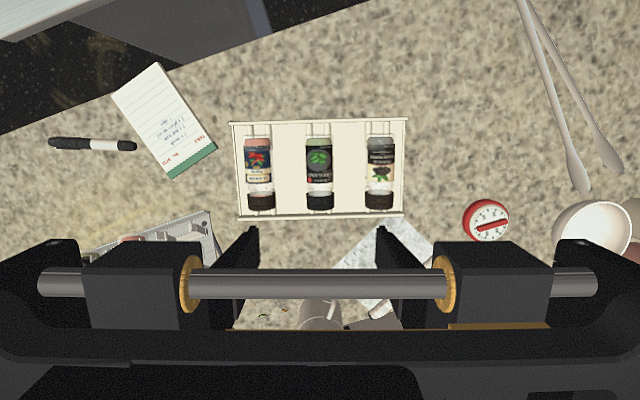

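The wrist view shows three jars at px (259,172), (319,172) and (379,170), caps down-image (+x). That agrees with the top camera. I'll look at the rack from above too before picking.

```bash
python3 -m inch '[[0,0,0,-2,-3.7,0,-0.37],[0,0,0,-2,-3.7,0,-0.37],[0,0,0,-2,-3.7,0,-0.37],[0,0,0,-2,-3.7,0,-0.37],[0,0,0,-2,-3.7,0,-0.37],[0,0,0,-2,-3.7,0,-0.37],[0,0,0,-2,-3.7,0,-0.37],[0,0,0,-1.7,-3.7,0,-0.37],[0,0,-0.175,0,0,0,-0.37],[0,0,-0.175,0,0,0,-0.37],[0,0,0,0,0,0,-0.37],[0,0,0,0,0,0,-0.37]]'
python3 - <<'E'
from h import *
s=env.state(); print({k:s[k] for k in('t','eef_pos','tcp_rot','opening')})
p=env.read_camera('wrist'); save(p,'w2.png'); print(p['position'],p['orientation'])
np.savez('w2.npz',**{k:p[k] for k in('img','depth','fx','fy','cx','cy','D','position','orientation')})
jars(p,'clip_1'); jars(p,'rack')
E
```

```text
t: 4.12
eef_pos: [521.9, -110.3, 310.6]
tcp_rot: [3.141, 0.0, -3.106]
ft_force: [-0.1, -0.5, -0.5]
opening: 0.687
grip_force: 0.0
{'t': 4.125, 'eef_pos': array([ 521.9138, -110.2803,  310.6254]), 'tcp_rot': array([ 3.1415,  0.0001, -3.1058]), 'opening': 0.6867043385030535}
[ 453.4314 -112.7615  482.2001] [2.8909 0.0005 1.6067]
clip_1 0.92 px 226.0 175.0 n 1059 rect c 524.1 -230.7 size 80 53 ax 0.073 ztop [29.4 58.1 96.7]
clip_1 0.72 px 347.0 171.0 n 2645 rect c 517.8 -71.2 size 100 53 ax 0.023 ztop [ 53.9  84.  105.9]
clip_1 0.64 px 285.0 171.0 n 2663 rect c 520.1 -150.9 size 101 54 ax 0.048 ztop [ 53.8  84.6 106.4]
clip_1 0.63 px 163.0 171.0 n 3014 rect c 522.3 -322.5 size 89 103 ax 0.055 ztop [ 51.   82.1 106. ]
clip_1 0.63 px 533.0 131.0 n 8000 rect c 464.2 220.5 size 249 150 ax 1.342 ztop [ 3.1  4.9 23.5]
clip_1 0.61 px 405.0 177.0 n 974 rect c 517.5 7.2 size 79 53 ax 0.1 ztop [29.2 56.7 95.9]
rack 0.92 px 296.0 188.0 n 12547 rect c 535.3 -151.0 size 113 381 ax -1.528 ztop [14.6 54.5 80.7]
```

View pics/w2.png

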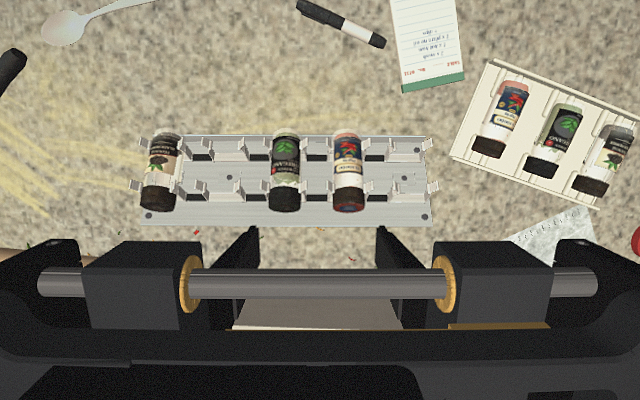

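The view confirms it: bare board between clips at px (226,175) and (405,177), and jars at u 163, 285 and 347. Next I fit the board plane and the place frames.

```bash
cat > fit.py <<'E'
from h import *
p=dict(np.load('w2.npz')); c,u,v=cloud(p)
yaw=0.043; y0=np.array([-np.sin(yaw),np.cos(yaw),0])
# board points: between jars, near predicted slope
def board(c):
    s=np.array([np.cos(.611)*np.cos(yaw),np.cos(.611)*np.sin(yaw),np.sin(.611)]); 
    return s
m=(abs(c[:,1]+151)<200)&(c[:,0]>470)&(c[:,0]<600)&(c[:,2]>12)&(c[:,2]<85)
q=c[m]; rng=np.random.default_rng(0); best=0
for _ in range(2000):
    a=q[rng.choice(len(q),3,False)]; n=np.cross(a[1]-a[0],a[2]-a[0]); l=np.linalg.norm(n)
    if l<500: continue
    n/=l; n*=np.sign(n[2]); k=(abs((q-a[0])@n)<1.5).sum()
    if k>best and n[2]<.95: best=k;N=n;P=a[0]
for _ in range(5):
    I=q[abs((q-P)@N)<2]; P=I.mean(0); N=np.linalg.svd(I-P,full_matrices=0)[2][2]; N*=np.sign(N[2])
print('plane n',N,'tilt',np.degrees(np.arccos(N[2])),'yaw',np.arctan2(-N[1],-N[0]),'inl',len(I),'of',len(q))
X=np.array([N[2],0,0]); X=np.cross(np.cross(N,[0,0,1]),N)*1; X/=np.linalg.norm(X); X*=np.sign(X[0]); Y=np.cross(N,X)
O=np.array([535.3,-151,0]); O=O+N*((P-O)@N) # foot on plane
L=(c-O)@np.c_[X,Y,N]
print('X',X,'Y',Y,'O',O)
r=(abs(L[:,1])<200)&(abs(L[:,0])<90)&(L[:,2]>-8)&(L[:,2]<65); G=L[r]
b=G[abs(G[:,2])<3]
print('board x',np.percentile(b[:,0],[.5,2,98,99.5]),'y',np.percentile(b[:,1],[.5,2,98,99.5]))
j=G[(G[:,2]>30)&(G[:,2]<52)]
for y in(-160,0,80):
    a=j[abs(j[:,1]-y)<24]; print('jar',y,'x',np.percentile(a[:,0],[.5,2,98,99.5]),'y(top)',np.median(a[a[:,2]>43][:,1]),'z',np.percentile(a[:,2],[50,95,99]))
for y in(-80,160):
    a=G[(abs(G[:,1]-y)<40)&(G[:,2]>28)&(G[:,2]<52)]
    print('clips',y,len(a),'x hist',np.histogram(a[:,0],np.arange(-60,62,5)),'y',np.percentile(a[:,1],[2,20,50,80,98]))
    for lo,hi in((-70,0),(0,70)):
        e=a[(a[:,0]>lo)&(a[:,0]<hi)]; print(np.median(e[:,0]),[np.median(e[(e[:,1]-y)*g>8][:,1]) for g in(-1,1)])
t=G[(G[:,0]<-40)]
print('toe z by x',[(x,np.percentile(t[abs(t[:,0]-x)<1.5][:,2],[10,50,90]).round(1)) for x in range(-75,-40,3) if (abs(t[:,0]-x)<1.5).sum()>10])
E
python3 fit.py
```

```text
plane n [-0.5722 -0.017   0.82  ] tilt 34.918422122997185 yaw 0.029705042912383996 inl 12438 of 21820
X [0.8196 0.0244 0.5724] Y [-0.0297  0.9996  0.    ] O [ 514.8463 -151.6078   29.3126]
board x [-53.5766 -51.5476  88.6882  89.6434] y [-184.8279 -161.7661  187.026   191.2271]
jar -160 x [-26.1931 -23.7887  78.473   79.0118] y(top) -158.80034964153592 z [42.8118 46.4984 47.3685]
jar 0 x [-25.9593 -23.1808  78.1315  78.5055] y(top) 0.5451671350793212 z [42.6538 46.205  46.8969]
jar 80 x [-25.4012 -23.1133  77.8151  78.3373] y(top) 80.28149218420755 z [42.6422 46.0046 46.6318]
clips -80 471 x hist (array([ 0,  0,  0,  0,  0,  0,  0,  0,  0, 10, 65, 78, 41,  0,  0,  0,  0,
        0,  0,  0,  0,  8, 74, 84]), array([-60, -55, -50, -45, -40, -35, -30, -25, -20, -15, -10,  -5,   0,
         5,  10,  15,  20,  25,  30,  35,  40,  45,  50,  55,  60])) y [-108.1049 -103.7394  -97.1574  -56.5282  -51.866 ]
-4.942172583293492 [np.float64(-102.31719747088678), np.float64(-56.665089870653816)]
55.22978419108914 [np.float64(-102.22143177226928), np.float64(-56.962217126922425)]
clips 160 486 x hist (array([ 0,  0,  0,  0,  0,  0,  0,  0,  0, 11, 71, 74, 41,  0,  0,  0,  0,
        0,  0,  0,  0, 10, 71, 85]), array([-60, -55, -50, -45, -40, -35, -30, -25, -20, -15, -10,  -5,   0,
         5,  10,  15,  20,  25,  30,  35,  40,  45,  50,  55,  60])) y [131.6671 136.7861 176.7994 183.3673 188.6904]
-5.439950683341353 [np.float64(136.6744365039103), np.float64(182.01486664729063)]
55.07320111322845 [np.float64(137.0457310682573), np.float64(182.26733504665054)]
toe z by x [(-75, array([16.8, 18.5, 20.1])), (-72, array([14.6, 16.3, 18. ])), (-69, array([12.7, 14.3, 15.9])), (-66, array([10.5, 12.2, 13.9])), (-63, array([ 8.6, 10.2, 11.6])), (-60, array([6.5, 8. , 9.7])), (-57, array([4.5, 6. , 7.5])), (-54, array([2.3, 3.9, 5.4])), (-51, array([0. , 1.8, 3.4])), (-48, array([-1.8, -0.4,  1.1])), (-45, array([-1.7, -0.8, -0. ]))]
```

```bash
python3 -m inch '[[0,0,0,1.1,4.2,0,-0.37],[0,0,0,1.1,4.2,0,-0.37],[0,0,0,1.1,4.2,0,-0.37],[0,0,0,1.1,4.2,0,-0.37],[0,0,0,1.1,4.2,0,-0.37],[0,0,0,1.3,4.3,0,-0.37],[0,0,0.165,0,0,3,-0.37],[0,0,0.165,0,0,4,-0.37],[0,0,0,0,0,5,-0.37],[0,0,0,0,0,0,-0.37],[0,0,0,0,0,0,-0.37]]'
cat >> h.py <<'E'
def tools(s):  return rot(s['tcp_rot'])
def go(P,Rt=None):
    """report shift (cm) in present tool axes then rotvec to reach TCP P"""
    s=env.state(); T=tools(s); print('shift cm',T.T@(np.array(P)-s['eef_pos'])/10, end=' ')
    if Rt is not None: print('rotvec',R.from_matrix(T.T@Rt).as_rotvec())
E
python3 - <<'E'
from h import *
p=env.read_camera('wrist'); jars(p)
go([444.6,141.1,27-19],R.from_euler('xyz',[np.pi,0,2.848]).as_matrix())
E
```

```text
t: 5.65
eef_pos: [444.8, 139.8, 192.1]
tcp_rot: [3.141, 0.001, 2.851]
ft_force: [0.9, -0.4, -0.0]
opening: 0.688
grip_force: 0.0
spare_1 0.87 px 317.0 183.0 n 3528 rect c 443.1 139.9 size 37 103 ax -0.279 ztop [38.6 46.1 49. ]
spare_1 0.65 px 398.0 182.0 n 3586 rect c 467.9 219.4 size 39 103 ax -0.256 ztop [35.4 46.1 49.1]
spare_1 0.63 px 477.0 183.0 n 4019 rect c 494.4 309.2 size 56 104 ax -0.273 ztop [29.1 45.5 49.1]
shift cm [ 0.1156  0.0865 18.4425] rotvec [0.0014 0.0027 0.0027]
```

```bash
python3 -m inch '[[0,0,0,0.1,0,4,-0.37],[0,0,0,0,0,4,-0.37],[0,0,0,0,0,4,-0.37],[0,0,0,0,0,3,-0.37],[0,0,0,0,0,2,-0.37],[0,0,0,0,0,1.3,-0.37],[0,0,0,0,0,0,-0.37],[0,0,0,0,0,0,1],[0,0,0,0,0,0,1],[0,0,0,0,0,0,1],[0,0,0,0,0,0,1],[0,0,0,0,0,0,1],[0,0,0,0,0,0,1]]'
```

```text
t: 7.38
eef_pos: [443.3, 140.0, 8.0]
tcp_rot: [3.141, 0.001, 2.851]
ft_force: [-0.7, -0.6, 6.5]
opening: 0.421
grip_force: 30.0
```

```bash
python3 -m inch '[[0,0,0,0,0,-1,1],[0,0,0,0,0,-3,1],[0,0,0,0,0,-4,1],[0,0,0,0,0,-4,1],[0,0,0,0,0,-4,1],[0,0,0,0,0,-4,1],[0,0,0,0,0,0,1],[0,0,0,0,0,0,1]]'
cat >> h.py <<'E'
yw=0.0325; t=np.radians(35)
RX=np.array([np.cos(t)*np.cos(yw),np.cos(t)*np.sin(yw),np.sin(t)]); RY=np.array([-np.sin(yw),np.cos(yw),0]); RN=np.cross(RX,RY)
X_=np.array([0.8196,0.0244,0.5724]);Y_=np.array([-0.0297,0.9996,0]);N_=np.array([-0.5722,-0.017,0.82]);O_=np.array([514.85,-151.61,29.31])
def place(yl,x=28,z=25.4): return O_+X_*x+Y_*yl+N_*z   # world jar centre
A,B=159.7,-79.6
RT=np.c_[-RX,RY,-RN]
def tcp(yl,out=0,x=28,gz=19): return place(yl,x)+RN*(out-gz)
E
python3 - <<'E'
from h import *
for n,y in(('A',A),('B',B)): print(n,'jar centre home',place(y),'tcp home',tcp(y),'tcp +100',tcp(y,100))
print('rpy',R.from_matrix(RT).as_euler('xyz'))
go(tcp(A,100),RT)
p=env.read_camera('wrist'); save(p,'w3.png'); jars(p)
E
```

```text
t: 8.38
eef_pos: [442.5, 139.9, 207.2]
tcp_rot: [-3.141, -0.001, 2.851]
ft_force: [-0.3, -1.0, -1.0]
opening: 0.42
grip_force: 30.0
A jar centre home [518.5218   8.2775  66.1652] tcp home [529.414    8.6316  50.6013] tcp +100 [472.0867   6.7678 132.5165]
B jar centre home [ 525.629  -230.9268   66.1652] tcp home [ 536.5212 -230.5726   50.6013] tcp +100 [ 479.1939 -232.4364  132.5165]
rpy [-3.1416  0.6109 -3.1091]
shift cm [ -6.6535 -11.9044   7.4684] rotvec [-0.0988 -0.6061 -0.3131]
spare_1 0.95 px 317.0 228.0 n 10982 rect c 438.4 141.5 size 38 95 ax -0.281 ztop [235.1 245.3 248. ]
spare_1 0.8 px 471.0 183.0 n 3675 rect c 492.7 301.3 size 40 104 ax -0.277 ztop [29.3 45.6 49.2]
spare_1 0.65 px 394.0 183.0 n 3336 rect c 468.3 220.0 size 38 104 ax -0.277 ztop [35.4 46.  49.1]
```

View pics/w3.png

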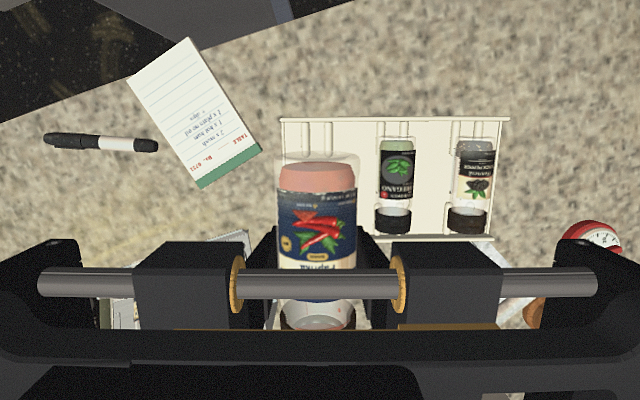

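Jar held centred, base towards the camera; its base lies 52 mm from the TCP along the axis, as planned. Now on to hover over place A.

```bash
python3 -m inch '[[0,0,0,-1.7,-3,0,1],[0,0,0,-1.7,-3,0,1],[0,0,0,-1.7,-3,0,1],[0,0,0,-1.6,-2.9,0,1],[0,0,-0.16,0,0,0,1],[0,0,-0.163,0,0,0,1],[0,-0.153,0,0,0,0,1],[0,-0.153,0,0,0,0,1],[0,-0.153,0,0,0,0,1],[0,-0.152,0,0,0,0,1],[0,0,0,0,0,0,1],[0,0,0,0,0,0,1]]'
python3 - <<'E'
from h import *
go(tcp(A,60),RT)
E
```

```text
t: 9.98
eef_pos: [476.0, 14.5, 208.9]
tcp_rot: [3.117, 0.529, -3.106]
ft_force: [-0.4, -0.5, -0.9]
opening: 0.425
grip_force: 30.0
shift cm [ 3.8893 -1.0213 10.3441] rotvec [ 0.0267 -0.082   0.0018]
```

```bash
python3 -m inch '[[0.013,-0.041,0.001,0,0,0,1],[0.013,-0.041,0.001,0,0,0,1],[0,0,0,0,-0.5,0,1],[0,0,0,0,-0.5,0,1],[0,0,0,0,0,0,1],[0,0,0,0,0,0,1]]'
python3 - <<'E'
from h import *
go(tcp(A,60),RT)
p=env.read_camera('wrist'); save(p,'w4.png'); print(env.state()['ft_force'])
E
```

```text
t: 10.72
eef_pos: [476.8, 5.6, 212.0]
tcp_rot: [-3.14, 0.609, -3.108]
ft_force: [-1.0, 0.7, -1.8]
opening: 0.426
grip_force: 30.0
shift cm [ 4.9243  0.1439 10.2491] rotvec [-0.0009 -0.0017  0.0011]
[-0.4925 -0.0986 -1.9662]
```

View pics/w4.png

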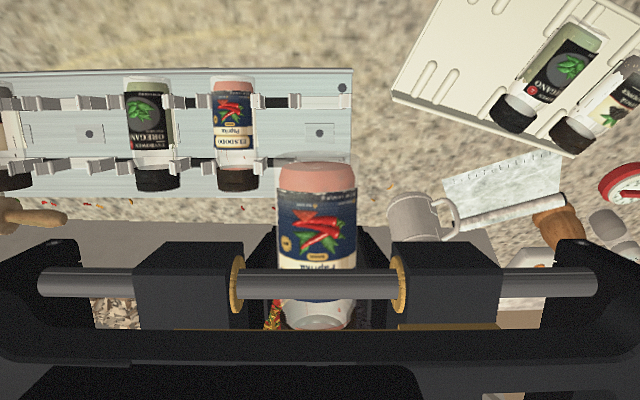

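The jar's base (about (317,160)) sits up-slope and in front of empty place A at (300,130). Before going down I check A's position from this second viewpoint.

```bash
cat > chk.py <<'E'
from h import *
import sys
def chk(ys_clip,ys_jar,box=24):
    p=env.read_camera('wrist'); c,u,v=cloud(p); M=np.c_[RX,RY,RN]; L=(c-O_)@M
    L=L[(abs(L[:,1])<200)&(abs(L[:,0])<95)&(L[:,2]>-8)&(L[:,2]<60)]
    b=L[(abs(L[:,2])<3)&(L[:,0]>-30)]; print('board z',np.median(b[:,2]),'tilt',np.polyfit(b[:,0],b[:,2],1)[0],np.polyfit(b[:,1],b[:,2],1)[0])
    for y in ys_clip:
        a=L[(abs(L[:,1]-y)<38)&(L[:,2]>28)&(L[:,2]<52)]
        for lo,hi in((-20,12),(40,75)):
            e=a[(a[:,0]>lo)&(a[:,0]<hi)]; print('clip',y,len(e),np.median(e[:,0]) if len(e) else 0,[np.median(e[(e[:,1]-y)*g>8][:,1]) for g in(-1,1)])
    for y in ys_jar:
        a=L[(abs(L[:,1]-y)<box)&(L[:,2]>30)]; print('jar',y,len(a),'x',np.percentile(a[:,0],[.5,99.5]),'y',np.median(a[a[:,2]>43][:,1]),'z95',np.percentile(a[:,2],95))
    return L
if __name__=='__main__': chk(eval(sys.argv[1]),eval(sys.argv[2]))
E
python3 chk.py '[160]' '[0,80]'
```

```text
board z 0.15757456613016035 tilt 0.0007300885647664249 -0.0010982001860390988
clip 160 371 -4.891990368063888 [np.float64(137.90284001292372), np.float64(181.94235513843077)]
clip 160 0 0 [np.float64(nan), np.float64(nan)]
jar 0 5215 x [-90.5417  76.6875] y 1.2953556802779247 z95 46.3909308198122
jar 80 5135 x [-26.1065  76.9129] y 80.69898610348204 z95 46.14049094984099
  return _methods._mean(a, axis=axis, dtype=dtype,
  ret = ret.dtype.type(ret / rcount)
```

```bash
python3 -m inch '[[0,0,0,2.5,0.1,0,1],[0,0,0,2.4,0.1,0,1],[0,0,0,0,0,4,1],[0,0,0,0,0,4,1],[0,0,0,0,0,2.5,1],[0,0,0,0,0,1.5,1],[0,0,0,0,0,0.7,1],[0,0,0,0,0,0,1],[0,0,0,0,0,0,1]]'
python3 - <<'E'
from h import *
go(tcp(160),RT); print(env.state()['ft_force']@(np.c_[RX,RY,RN]))
E
```

```text
t: 11.95
eef_pos: [519.6, 19.7, 141.1]
tcp_rot: [-3.125, 0.522, -3.117]
ft_force: [0.2, 0.4, -1.4]
opening: 0.425
grip_force: 30.0
shift cm [ 3.6881 -0.9664  8.3376] rotvec [-0.0206 -0.0891 -0.0063]
[-0.6154  0.3868 -1.2645]
```

```bash
python3 -m inch '[[-0.01,-0.03,-0.003,0,0,0,1],[-0.01,-0.03,-0.003,0,0,0,1],[0,-0.03,0,0,0,0,1],[0,0,0,0,-0.3,0,1],[0,0,0,0,-0.3,0,1],[0,0,0,0,-0.3,0,1],[0,0,0,0,0,0,1],[0,0,0,0,0,0,1]]'
python3 - <<'E'
from h import *
go(tcp(160),RT); print(env.state()['joints'])
E
```

```text
t: 12.95
eef_pos: [529.3, 18.6, 166.6]
tcp_rot: [-3.125, 0.571, -3.112]
ft_force: [-0.2, 0.0, -0.7]
opening: 0.425
grip_force: 30.0
shift cm [ 6.284  -0.8123  9.7612] rotvec [-0.018  -0.0398 -0.0023]
[-0.124   0.305   2.2246  0.9861  0.0798 -2.6846]
```

The wrist is at its singularity here (q5≈0.06, q6 at its limit), so the tilted pose needs the flipped wrist (q4≈π). To get there I back off and tilt down, turn the jar half a turn, tilt through the flip, then turn another half.

```bash
python3 -m inch '[[0,0,0,0,0,-2,1],[0,0,0,0,0,-2,1],[0,0,0,0,0,-2,1],[0,0.1,0,0,0,-1,1],[0,0.1,0,0,0,0,1],[0,0.1,0,0,0,0,1],[0,0.1,0,0,0,0,1],[0,0.1,0,0,0,0,1],[0,0.07,0,0,0,0,1],[0,0,0,0,0,0,1]]'
python3 - <<'E'
from h import *
go([475,9,240],R.from_euler('xyz',[np.pi,0,-3.109]).as_matrix()); print(env.state()['joints'])
E
```

```text
t: 14.2
eef_pos: [493.8, 19.1, 222.7]
tcp_rot: [-3.129, 0.002, -3.12]
ft_force: [1.1, 0.6, -0.9]
opening: 0.426
grip_force: 30.0
shift cm [ 1.8974 -0.9939 -1.7251] rotvec [-0.0126  0.0019 -0.0108]
[-0.0882  0.2956  1.8622 -0.0148  0.9804 -1.6726]
```

```bash
python3 -m inch '[[0,0,0.185,0,0,0,1],[0,0,0.185,0,0,0,1],[0,0,0.185,0,0,0,1],[0,0,0.185,0,0,0,1],[0,0,0.185,0,0,0,1],[0,0,0.185,0,0,0,1],[0,0,0.185,0,0,0,1],[0,0,0.185,0,0,0,1],[0,0,0.185,0,0,0,1],[0,0,0.185,0,0,0,1],[0,0,0.185,0,0,0,1],[0,0,0.185,0,0,0,1],[0,0,0.185,0,0,0,1],[0,0,0.185,0,0,0,1],[0,0,0.185,0,0,0,1],[0,0,0.185,0,0,0,1],[0,0,0.185,0,0,0,1],[0,0,0,0,0,0,1]]'
python3 - <<'E'
from h import *
go([475,9,240],R.from_euler('xyz',[np.pi,0,-3.109+np.pi]).as_matrix()); print(env.state()['joints'])
E
```

```text
t: 16.45
eef_pos: [492.9, 19.1, 223.1]
tcp_rot: [3.129, -0.003, 0.02]
ft_force: [1.0, 0.5, -1.5]
opening: 0.423
grip_force: 30.0
shift cm [-1.8019  0.9967 -1.6826] rotvec [ 0.0126 -0.0032 -0.0131]
[-0.0885  0.2933  1.8644 -0.0147  0.9794  1.471 ]
```

```bash
cat > fk.py <<'E'
from h import *
from scipy.optimize import least_squares
s=env.state()
D=[([1.22,.491,1.559,0,1.092,-.106],[151.458,606.389,214.661],[-3.1405,-.0001,2.8968]),
([-.124,.305,2.2246,.9861,.0798,-2.6846],[529.3,18.6,166.6],[-3.125,.571,-3.112]),
([-.0882,.2956,1.8622,-.0148,.9804,-1.6726],[493.8,19.1,222.7],[-3.129,.002,-3.12]),
(s['joints'],s['eef_pos'],s['tcp_rot'])]
ry=lambda a:R.from_euler('y',a).as_matrix(); rz=lambda a:R.from_euler('z',a).as_matrix()
def fk(q,p,sg=1):
    a0,d,h,L1,L2,e,Lt=p; F=rz(q[0])@ry(q[1]+q[2]); W=F@rz(q[3])@ry(q[4])
    P=rz(q[0])@(np.array([a0,d,h])+ry(q[1])@[0,0,L1])+F@[e,0,L2]+W@[0,0,Lt]
    return P,W@rz(q[5]+np.pi/2*sg)
def res(p,sg=1): return np.concatenate([fk(q,p,sg)[0]-x for q,x,_ in D]+[.1*(p[[0,5]]),.01*(p[[3]]-400)])
f=least_squares(res,[0,60,150,400,350,0,300]); par=f.x
def ik(P,Rt,q0,sg,lo=np.array([-3.1,-.84,.05,-1.13,-.5,-2.69]),hi=np.array([3.1,2.19,2.79,4.28,2.93,2.69])):
    def r(q):
        p,o=fk(q,par,sg); return np.r_[(p-P)/100,R.from_matrix(o.T@Rt).as_rotvec()]
    g=least_squares(r,np.clip(q0,lo,hi),bounds=(lo,hi)); return g.x,np.linalg.norm(g.fun)
SG=min((1,-1),key=lambda g:sum(np.linalg.norm(R.from_matrix(fk(q,par,g)[1].T@rot(o)).as_rotvec()) for q,_,o in D))
if __name__=='__main__':
    print(par,f.fun.round(1)); 
    print(SG,[R.from_matrix(fk(q,par,SG)[1].T@rot(o)).as_rotvec().round(3) for q,_,o in D])
    for n,y in(('A',160),('B',B)):
        for out in(0,25,40,60,100):
            q,r=ik(tcp(y,out),RT,[0,.5,2.1,3.14,.2,1.55],SG); print(n,out,q,r.round(4))
E
python3 fk.py
```

```text
[  3.3244  66.0996 150.9837 597.1231 393.8537  28.5949 256.7608] [-0.1 -0.4 -0.8  0.3 -0.8 -0.8  0.1  0.4  0.8  0.   0.4  0.8  0.3  2.9
  2. ]
1 [array([ 0.001,  0.   , -0.   ]), array([ 0.,  0., -0.]), array([-0.,  0.,  0.]), array([ 0.,  0., -0.])]
A 0 [-0.163   0.5731  2.3707  2.8638  0.4183  1.6649] 0.0
A 25 [-0.1706  0.5141  2.3898  2.8249  0.3807  1.699 ] 0.0
A 40 [-0.1756  0.4775  2.3994  2.7944  0.3556  1.7266] 0.0
A 60 [-0.1825  0.4273  2.4101  2.7414  0.3195  1.7757] 0.0
A 100 [-0.1979  0.3227  2.4232  2.5608  0.241   1.9484] 0.0
B 0 [-0.6895  0.6073  2.19    1.8981  0.4119  2.1618] 0.0
B 25 [-0.7112  0.5568  2.2059  1.7966  0.4098  2.2505] 0.0
B 40 [-0.7247  0.5261  2.2138  1.7303  0.4105  2.3091] 0.0
B 60 [-0.7433  0.4846  2.2225  1.6368  0.4143  2.3926] 0.0
B 100 [-0.7831  0.4004  2.2333  1.4401  0.4348  2.5695] 0.0
```

```bash
cat > plan.py <<'E'
from fk import *
def plan(q0,q1,n,via=None):
    P,Rr=fk(q0,par,SG); out=[]
    for k in range(1,n+1):
        q=q0+(q1-q0)*k/n; P2,R2=fk(q,par,SG)
        rv=R.from_matrix(Rr.T@R2).as_rotvec(); sh=Rr.T@(P2-P)/10
        out.append([*rv.round(3),*sh.round(2)]); P,Rr=P2,R2
        if k%4==0: print('  at',P.round(0),'toolz',R2[:,2].round(2),'q',q.round(2))
    for o in out: print(str([float(x) for x in o])[:-1]+',1],')
    print('max rot',max(np.linalg.norm(o[:3]) for o in out))
E
python3 - <<'E'
from plan import *
q0=np.array(env.state()['joints']); q1,r=ik(tcp(160,120),RT,[0,.5,2.1,2.6,.2,1.9],SG); print(q1,r)
plan(q0,q1,20)
E
```

```text
[-0.2064  0.2686  2.4257  2.3998  0.2023  2.1054] 7.222604433940478e-14
  at [498.  96. 209.] toolz [ 0.14  0.32 -0.94] q [-0.11  0.29  1.98  0.47  0.82  1.6 ]
  at [519. 127. 212.] toolz [ 0.35  0.46 -0.81] q [-0.14  0.28  2.09  0.95  0.67  1.72]
  at [535. 108. 210.] toolz [ 0.55  0.4  -0.73] q [-0.16  0.28  2.2   1.43  0.51  1.85]
  at [519.  57. 188.] toolz [ 0.64  0.22 -0.73] q [-0.18  0.27  2.31  1.92  0.36  1.98]
  at [461.   7. 149.] toolz [ 0.57  0.02 -0.82] q [-0.21  0.27  2.43  2.4   0.2   2.11]
[0.097, 0.02, 0.108, -0.07, -2.25, 0.68,1],
[0.093, 0.018, 0.114, -0.14, -2.0, 0.63,1],
[0.088, 0.016, 0.12, -0.17, -1.75, 0.58,1],
[0.083, 0.015, 0.126, -0.17, -1.49, 0.51,1],
[0.078, 0.015, 0.131, -0.13, -1.25, 0.44,1],
[0.074, 0.015, 0.135, -0.06, -1.01, 0.36,1],
[0.069, 0.015, 0.139, 0.04, -0.8, 0.28,1],
[0.064, 0.017, 0.143, 0.17, -0.6, 0.19,1],
[0.06, 0.018, 0.146, 0.33, -0.43, 0.11,1],
[0.056, 0.02, 0.149, 0.51, -0.29, 0.03,1],
[0.052, 0.023, 0.151, 0.7, -0.18, -0.05,1],
[0.049, 0.025, 0.153, 0.9, -0.11, -0.12,1],
[0.046, 0.028, 0.155, 1.11, -0.07, -0.18,1],
[0.044, 0.031, 0.156, 1.32, -0.07, -0.24,1],
[0.042, 0.034, 0.157, 1.53, -0.1, -0.29,1],
[0.04, 0.037, 0.158, 1.72, -0.16, -0.32,1],
[0.039, 0.04, 0.158, 1.9, -0.25, -0.35,1],
[0.039, 0.042, 0.158, 2.05, -0.37, -0.37,1],
[0.039, 0.044, 0.158, 2.18, -0.5, -0.37,1],
[0.039, 0.046, 0.158, 2.28, -0.66, -0.37,1],
max rot 0.16911830178901396
```

```bash
python3 -m inch '[[0.097,0.02,0.108,-0.07,-2.25,0.68,1],[0.093,0.018,0.114,-0.14,-2.0,0.63,1],[0.088,0.016,0.12,-0.17,-1.75,0.58,1],[0.083,0.015,0.126,-0.17,-1.49,0.51,1],[0.078,0.015,0.131,-0.13,-1.25,0.44,1],[0.074,0.015,0.135,-0.06,-1.01,0.36,1],[0.069,0.015,0.139,0.04,-0.8,0.28,1],[0.064,0.017,0.143,0.17,-0.6,0.19,1],[0.06,0.018,0.146,0.33,-0.43,0.11,1],[0.056,0.02,0.149,0.51,-0.29,0.03,1],[0.052,0.023,0.151,0.7,-0.18,-0.05,1],[0.049,0.025,0.153,0.9,-0.11,-0.12,1],[0.046,0.028,0.155,1.11,-0.07,-0.18,1],[0.044,0.031,0.156,1.32,-0.07,-0.24,1],[0.042,0.034,0.157,1.53,-0.1,-0.29,1],[0.04,0.037,0.158,1.72,-0.16,-0.32,1],[0.039,0.04,0.158,1.9,-0.25,-0.35,1],[0.039,0.042,0.158,2.05,-0.37,-0.37,1],[0.039,0.044,0.158,2.18,-0.5,-0.37,1],[0.039,0.046,0.158,2.28,-0.66,-0.37,1]]'
python3 - <<'E'
from h import *
go(tcp(160,60),RT); print(env.state()['joints'])
E
```

```text
t: 18.95
eef_pos: [459.8, 5.7, 147.7]
tcp_rot: [-3.138, 0.61, -3.108]
ft_force: [0.3, 0.0, -1.3]
opening: 0.423
grip_force: 30.0
shift cm [-0.1499  0.115   5.9469] rotvec [-0.0037 -0.0012  0.0005]
[-0.2129  0.2785  2.4242  2.4237  0.2075  2.075 ]
```

```bash
python3 -m inch '[[-0.004,-0.001,0,-0.15,0.12,1,1],[0,0,0,0,0,1.5,1],[0,0,0,0,0,1.5,1],[0,0,0,0,0,1.5,1],[0,0,0,0,0,1.5,1],[0,0,0,0,0,1,1],[0,0,0,0,0,0.5,1],[0,0,0,0,0,0,1],[0,0,0,0,0,0,1]]'
python3 - <<'E'
from h import *
go(tcp(160,0),RT); print(env.state()['ft_force']@np.c_[RX,RY,RN])
p=env.read_camera('wrist'); save(p,'w5.png')
c,u,v=cloud(p); L=(c-O_)@np.c_[RX,RY,RN]; a=L[(abs(L[:,1]-160)<24)&(L[:,2]>62)&(L[:,2]<95)&(abs(L[:,0])<120)]
print('held jar base x, y mid, top z',np.percentile(a[:,0],[.5,2]),np.percentile(a[:,1],[1,99]).mean(),np.percentile(a[:,2],[50,95]))
E
```

```text
t: 20.08
eef_pos: [511.0, 9.2, 79.7]
tcp_rot: [3.14, 0.614, -3.108]
ft_force: [-0.5, -0.9, -1.0]
opening: 0.424
grip_force: 30.0
shift cm [ 0.1773 -0.0955  3.4384] rotvec [0.0024 0.0028 0.001 ]
[-0.9769 -0.8938 -0.5002]
held jar base x, y mid, top z [-21.1496 -20.4775] 160.06599452833245 [77.6707 80.7663]
```

View pics/w5.png

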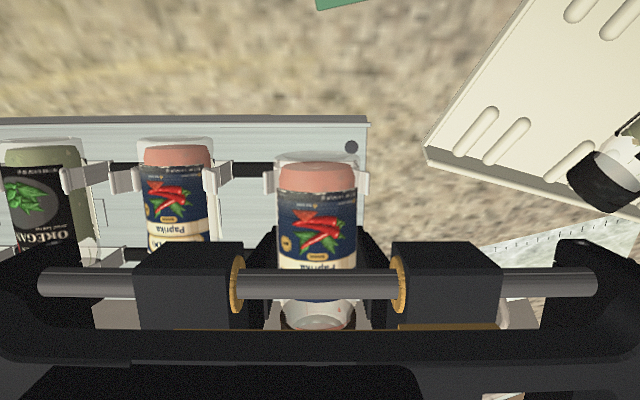

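The jar's base is at (317,175), centred between the flared guides of place A and 5 mm up-slope of home. I correct that by 2.5 mm and press gently.

```bash
python3 -m inch '[[0.002,0.003,0.001,0.25,-0.03,0.4,1],[0,0,0,0,0,0.5,1],[0,0,0,0,0,0.3,1],[0,0,0,0,0,0.2,1],[0,0,0,0,0,0.2,1],[0,0,0,0,0,0.2,1],[0,0,0,0,0,0,1]]'
python3 -m inch '[[0,0,0,0,0,0.2,1],[0,0,0,0,0,0.2,1],[0,0,0,0,0,0.1,1]]'
python3 - <<'E'
from h import *
go(tcp(160,0),RT); print(env.state()['ft_force']@np.c_[RX,RY,RN])
E
```

```text
t: 21.0
eef_pos: [518.9, 9.1, 63.5]
tcp_rot: [3.14, 0.61, -3.111]
ft_force: [-8.9, -1.6, 13.1]
opening: 0.419
grip_force: 30.0
t: 21.38
eef_pos: [521.7, 9.2, 59.4]
tcp_rot: [3.14, 0.61, -3.111]
ft_force: [-10.1, -1.7, 15.1]
opening: 0.425
grip_force: 30.0
shift cm [-0.1307 -0.0503  1.1632] rotvec [-0.     -0.0006 -0.0019]
[ 0.305  -1.3805 18.1674]
```

```bash
python3 -m inch '[[0,0,0,0,0,0.2,1],[0,0,0,0,0,0.2,1],[0,0,0,0,0,0.2,1],[0,0,0,0,0,0.1,1],[0,0,0,0,0,0,1]]'
python3 - <<'E'
from h import *
go(tcp(160,0),RT); print(env.state()['ft_force']@np.c_[RX,RY,RN])
E
```

```text
t: 22.0
eef_pos: [526.1, 9.4, 53.1]
tcp_rot: [3.141, 0.61, -3.11]
ft_force: [-3.7, -0.7, -1.6]
opening: 0.422
grip_force: 30.0
shift cm [-0.1233 -0.0586  0.3915] rotvec [ 0.0004 -0.0013 -0.0006]
[-3.9089 -0.5905  0.8394]
```

```bash
python3 -m inch '[[0,0,0,0,0,0.15,1],[0,0,0,0,0,0.15,1],[0,0,0,0,0,0.05,1],[0,0,0,0,0,0,1]]'
python3 - <<'E'
from h import *
go(tcp(160,0),RT); print(env.state()['ft_force']@np.c_[RX,RY,RN])
L=__import__('chk').chk([],[80,160],20)
E
```

```text
t: 22.5
eef_pos: [528.4, 9.5, 50.5]
tcp_rot: [3.141, 0.61, -3.11]
ft_force: [-1.7, -0.5, -2.7]
opening: 0.426
grip_force: 30.0
shift cm [-0.086  -0.0598  0.0442] rotvec [ 0.0004 -0.0005 -0.0005]
[-2.9403 -0.4912 -1.2416]
board z 0.01142876708355012 tilt 0.0017751315960123674 -0.0015308243711465754
jar 80 9344 x [-27.3156  58.7709] y 81.02466529070581 z95 46.18865686166344
jar 160 11823 x [-23.3724  61.3778] y 160.48047670341955 z95 47.80936618395275
```

```bash
python3 -m inch '[[0,0,0,0,0,0.1,1],[0,0,0,0,0,0.1,1],[0,0,0,0,0,0,1]]'
python3 - <<'E'
from h import *
go(tcp(160,0),RT); print(env.state()['ft_force']@np.c_[RX,RY,RN])
L=__import__('chk').chk([],[80,160],20)
E
```

```text
t: 22.92
eef_pos: [529.0, 9.5, 49.1]
tcp_rot: [3.141, 0.61, -3.11]
ft_force: [-9.4, -3.0, 7.3]
opening: 0.426
grip_force: 30.0
shift cm [-0.1183 -0.0609 -0.0975] rotvec [ 0.0003 -0.0006 -0.0009]
[-3.5741 -2.6465 11.3669]
board z 0.01479559943752434 tilt 0.0016864139022042092 -0.0014478035518954541
jar 80 9456 x [-27.3454  57.9533] y 80.96913140475735 z95 46.22698067953237
jar 160 11954 x [-24.122   60.1957] y 160.514640389784 z95 45.7774184035337
```

Jar A is home: its back is 45.8 mm out against 46.2 for its neighbour, and the force rose on the strips. Release and retreat.

```bash
python3 -m inch '[[0,0,0,0,0,0,-0.18],[0,0,0,0,0,0,-0.18],[0,0,0,0,0,0,-0.18],[0,0,0,0,0,-0.5,-0.18],[0,0,0,0,0,-1.5,-0.18],[0,0,0,0,0,-2,-0.18],[0,0,0,0,0,-2,-0.18],[0,0,0,0,0,-2,-0.18],[0,0,0,0,0,-2,-0.18],[0,0,0,0,0,-2,-0.18],[0,0,0,0,0,0,-0.18]]'
python3 - <<'E'
from plan import *
import chk; chk.chk([],[80,160],20)
q0=np.array(env.state()['joints']); print(q0)
q1,r=ik(np.array([468.2,219.8,185]),R.from_euler('xyz',[np.pi,0,-0.294]).as_matrix(),[.3,.4,1.8,0,1,2.3],SG); print(q1,r)
plan(q0,q1,18)
E
```

```text
t: 24.35
eef_pos: [460.2, 7.1, 148.8]
tcp_rot: [-3.141, 0.613, -3.109]
ft_force: [-0.1, -0.7, -0.4]
opening: 0.589
grip_force: 0.0
board z 0.1569781278355066 tilt 0.0007738038783746717 -0.0015136710914183753
jar 80 5641 x [-94.671   74.2249] y 81.17052430462753 z95 46.17673877773965
jar 160 6154 x [-94.5516  79.7184] y 161.03572336373168 z95 45.7899692805939
[-0.2112  0.2788  2.4235  2.4193  0.211   2.0816]
[ 0.3105  0.3742  1.8589 -0.      0.9085  2.1753] 1.1621255996340953e-12
  at [518. 108. 181.] toolz [ 0.61  0.28 -0.74] q [-0.1   0.3   2.3   1.88  0.37  2.1 ]
  at [513. 206. 193.] toolz [ 0.42  0.49 -0.76] q [0.02 0.32 2.17 1.34 0.52 2.12]
  at [476. 253. 185.] toolz [ 0.15  0.48 -0.87] q [0.14 0.34 2.05 0.81 0.68 2.14]
  at [458. 240. 178.] toolz [-0.01  0.2  -0.98] q [0.25 0.36 1.92 0.27 0.83 2.16]
[-0.056, -0.044, -0.153, -2.26, 2.19, 0.43,1],
[-0.059, -0.041, -0.153, -2.25, 2.11, 0.49,1],
[-0.061, -0.038, -0.152, -2.22, 2.0, 0.54,1],
[-0.063, -0.035, -0.151, -2.16, 1.88, 0.58,1],
[-0.065, -0.031, -0.15, -2.07, 1.75, 0.61,1],
[-0.067, -0.027, -0.149, -1.96, 1.61, 0.63,1],
[-0.068, -0.022, -0.148, -1.81, 1.47, 0.63,1],
[-0.07, -0.017, -0.147, -1.65, 1.32, 0.61,1],
[-0.072, -0.012, -0.145, -1.45, 1.18, 0.58,1],
[-0.074, -0.006, -0.143, -1.24, 1.05, 0.52,1],
[-0.076, 0.0, -0.141, -1.0, 0.92, 0.45,1],
[-0.078, 0.006, -0.138, -0.74, 0.81, 0.35,1],
[-0.08, 0.013, -0.135, -0.46, 0.72, 0.23,1],
[-0.083, 0.02, -0.131, -0.17, 0.66, 0.09,1],
[-0.085, 0.027, -0.127, 0.13, 0.62, -0.07,1],
[-0.088, 0.033, -0.122, 0.43, 0.6, -0.24,1],
[-0.09, 0.04, -0.116, 0.73, 0.62, -0.43,1],
[-0.093, 0.047, -0.11, 1.03, 0.68, -0.62,1],
max rot 0.16902958320956718
```

```bash
python3 -m inch '[[-0.056,-0.044,-0.153,-2.26,2.19,0.43,-0.37],[-0.059,-0.041,-0.153,-2.25,2.11,0.49,-0.37],[-0.061,-0.038,-0.152,-2.22,2.0,0.54,-0.37],[-0.063,-0.035,-0.151,-2.16,1.88,0.58,-0.37],[-0.065,-0.031,-0.15,-2.07,1.75,0.61,-0.37],[-0.067,-0.027,-0.149,-1.96,1.61,0.63,-0.37],[-0.068,-0.022,-0.148,-1.81,1.47,0.63,-0.37],[-0.07,-0.017,-0.147,-1.65,1.32,0.61,-0.37],[-0.072,-0.012,-0.145,-1.45,1.18,0.58,-0.37],[-0.074,-0.006,-0.143,-1.24,1.05,0.52,-0.37],[-0.076,0,-0.141,-1.0,0.92,0.45,-0.37],[-0.078,0.006,-0.138,-0.74,0.81,0.35,-0.37],[-0.08,0.013,-0.135,-0.46,0.72,0.23,-0.37],[-0.083,0.02,-0.131,-0.17,0.66,0.09,-0.37],[-0.085,0.027,-0.127,0.13,0.62,-0.07,-0.37],[-0.088,0.033,-0.122,0.43,0.6,-0.24,-0.37],[-0.09,0.04,-0.116,0.73,0.62,-0.43,-0.37],[-0.093,0.047,-0.11,1.03,0.68,-0.62,-0.37],[0,0,0,0,0,0,-0.37],[0,0,0,0,0,0,-0.37]]'
python3 - <<'E'
from h import *
go([468.2,219.8,8],R.from_euler('xyz',[np.pi,0,-0.294]).as_matrix()); print(env.state()['joints'])
p=env.read_camera('wrist'); save(p,'w6.png'); jars(p)
E
```

```text
t: 26.9
eef_pos: [467.3, 221.1, 184.2]
tcp_rot: [-3.139, 0.006, -0.295]
ft_force: [-0.4, 0.1, -0.1]
opening: 0.685
grip_force: 0.0
shift cm [ 0.2412  0.1373 17.6136] rotvec [-0.0021  0.0064 -0.0013]
[0.3114 0.3765 1.8556 0.0068 0.9136 2.1733]
spare_1 0.74 px 318.0 184.0 n 3844 rect c 469.9 220.4 size 38 104 ax -0.281 ztop [37.9 46.  49.1]
spare_1 0.65 px 234.0 182.0 n 3738 rect c 494.9 300.1 size 38 102 ax -0.3 ztop [35.  46.2 49.3]
spare_1 0.64 px 543.0 59.0 n 6257 rect c 521.0 1.3 size 105 84 ax 0.018 ztop [ 55.4  88.5 108.3]
```

View pics/w6.png

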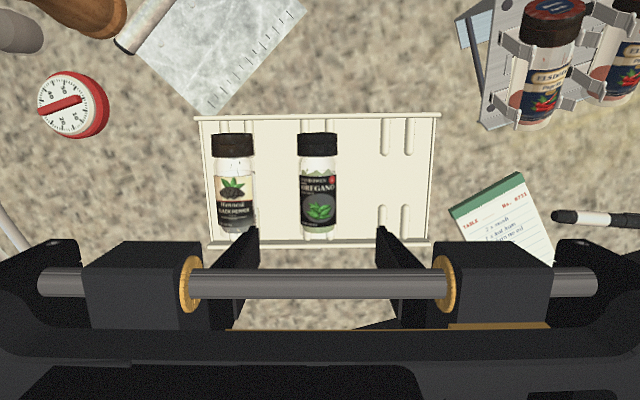

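The picture shows two spares left, at (234,182) and (318,182), with the jar in place A clipped at (550,60). I take the middle spare.

```bash
python3 -m inch '[[-0.002,0.006,-0.001,0.2,0,0,-0.37],[0,0,0,0,0,4,-0.37],[0,0,0,0,0,4,-0.37],[0,0,0,0,0,4,-0.37],[0,0,0,0,0,3,-0.37],[0,0,0,0,0,1.6,-0.37],[0,0,0,0,0,0.9,-0.37],[0,0,0,0,0,0,-0.37],[0,0,0,0,0,0,1],[0,0,0,0,0,0,1],[0,0,0,0,0,0,1],[0,0,0,0,0,0,1],[0,0,0,0,0,0,1]]'
python3 -m inch '[[0,0,0,0,0,-1,1],[0,0,0,0,0,-3,1],[0,0,0,0,0,-4,1],[0,0,0,0,0,-4,1],[0,0,0,0,0,-4,1],[0,0,0,0,0,-4,1],[0,0,0,0,0,-2,1],[0,0,0,0,0,0,1],[0,0,0,0,0,0,1]]'
python3 - <<'E'
from plan import *
p=env.read_camera('wrist'); jars(p)
q0=np.array(env.state()['joints']); print(q0)
RF=np.c_[RX,-RY,-RN]
q1,r=ik(tcp(B,130),RF,[-.78,.35,2.2,1.4,.45,-.6],SG); print(q1,r)
plan(q0,q1,20)
E
```

```text
t: 28.62
eef_pos: [470.7, 219.9, 10.4]
tcp_rot: [3.141, -0.004, -0.293]
ft_force: [0.2, 1.9, 5.6]
opening: 0.424
grip_force: 30.0
t: 29.75
eef_pos: [469.2, 220.0, 229.1]
tcp_rot: [3.139, -0.002, -0.293]
ft_force: [0.1, 0.6, -0.7]
opening: 0.427
grip_force: 30.0
spare_1 0.9 px 243.0 179.0 n 2951 rect c 494.3 300.5 size 38 103 ax -0.272 ztop [36.4 46.2 49.4]
spare_1 0.86 px 510.0 71.0 n 4340 rect c 518.2 11.5 size 40 106 ax -0.002 ztop [ 56.1  89.  108.4]
spare_1 0.69 px 317.0 232.0 n 10666 rect c 477.1 218.1 size 39 87 ax -0.292 ztop [254.9 264.2 267.3]
[ 0.3125  0.3243  1.7984 -0.0035  1.0196  2.1777]
[-0.8134  0.3366  2.2359  1.2961  0.4624 -0.4413] 9.68105335235632e-12
  at [491. 161. 207.] toolz [ 0.02  0.2  -0.98] q [0.09 0.33 1.89 0.26 0.91 1.65]
  at [514.  86. 193.] toolz [ 0.15  0.34 -0.93] q [-0.14  0.33  1.97  0.52  0.8   1.13]
  at [527.  -9. 183.] toolz [ 0.34  0.34 -0.87] q [-0.36  0.33  2.06  0.78  0.69  0.61]
  at [ 514. -120.  172.] toolz [ 0.51  0.22 -0.83] q [-0.59  0.33  2.15  1.04  0.57  0.08]
  at [ 462. -233.  157.] toolz [ 0.57  0.02 -0.82] q [-0.81  0.34  2.24
[... 247 characters left out ...]
.027, -0.029, 0.82, 1.74, -0.07,1],
[0.035, 0.034, -0.027, 0.77, 1.86, -0.19,1],
[0.028, 0.041, -0.026, 0.7, 1.99, -0.31,1],
[0.02, 0.046, -0.025, 0.61, 2.12, -0.41,1],
[0.011, 0.049, -0.024, 0.5, 2.24, -0.51,1],
[0.001, 0.05, -0.023, 0.37, 2.37, -0.59,1],
[-0.008, 0.05, -0.022, 0.22, 2.48, -0.66,1],
[-0.017, 0.049, -0.021, 0.05, 2.59, -0.72,1],
[-0.026, 0.046, -0.02, -0.15, 2.67, -0.76,1],
[-0.033, 0.041, -0.02, -0.36, 2.74, -0.79,1],
[-0.04, 0.035, -0.019, -0.6, 2.79, -0.82,1],
[-0.046, 0.029, -0.019, -0.85, 2.81, -0.83,1],
[-0.051, 0.021, -0.018, -1.11, 2.79, -0.83,1],
[-0.054, 0.013, -0.018, -1.38, 2.74, -0.82,1],
[-0.056, 0.004, -0.017, -1.65, 2.66, -0.81,1],
max rot 0.06711929677819933
```

```bash
python3 -m inch '[[0.05,-0.022,-0.039,0.88,1.21,0.69,1],[0.052,-0.012,-0.037,0.89,1.3,0.53,1],[0.052,-0.001,-0.034,0.89,1.4,0.37,1],[0.05,0.009,-0.032,0.88,1.51,0.21,1],[0.047,0.018,-0.03,0.86,1.62,0.07,1],[0.042,0.027,-0.029,0.82,1.74,-0.07,1],[0.035,0.034,-0.027,0.77,1.86,-0.19,1],[0.028,0.041,-0.026,0.7,1.99,-0.31,1],[0.02,0.046,-0.025,0.61,2.12,-0.41,1],[0.011,0.049,-0.024,0.5,2.24,-0.51,1],[0.001,0.05,-0.023,0.37,2.37,-0.59,1],[-0.008,0.05,-0.022,0.22,2.48,-0.66,1],[-0.017,0.049,-0.021,0.05,2.59,-0.72,1],[-0.026,0.046,-0.02,-0.15,2.67,-0.76,1],[-0.033,0.041,-0.02,-0.36,2.74,-0.79,1],[-0.04,0.035,-0.019,-0.6,2.79,-0.82,1],[-0.046,0.029,-0.019,-0.85,2.81,-0.83,1],[-0.051,0.021,-0.018,-1.11,2.79,-0.83,1],[-0.054,0.013,-0.018,-1.38,2.74,-0.82,1],[-0.056,0.004,-0.017,-1.65,2.66,-0.81,1]]'
python3 -m inch '[[0,0,0,0,0,0,1]]'
python3 - <<'E'
from h import *
RF=np.c_[RX,-RY,-RN]
go(tcp(B,35),RF); print(env.state()['joints'])
p=env.read_camera('wrist'); save(p,'w7.png')
E
```

```text
t: 32.35
eef_pos: [462.1, -233.9, 156.3]
tcp_rot: [3.141, -0.614, 0.032]
ft_force: [0.1, -0.2, -1.2]
opening: 0.421
grip_force: 30.0
t: 32.48
eef_pos: [462.0, -233.8, 156.3]
tcp_rot: [-3.14, -0.613, 0.029]
ft_force: [0.3, 0.4, -0.7]
opening: 0.422
grip_force: 30.0
shift cm [ 0.0201 -0.083   9.4387] rotvec [ 0.     -0.0025 -0.0025]
[-0.8342  0.3453  2.2313  1.2972  0.4731 -0.4586]
```

View pics/w7.png

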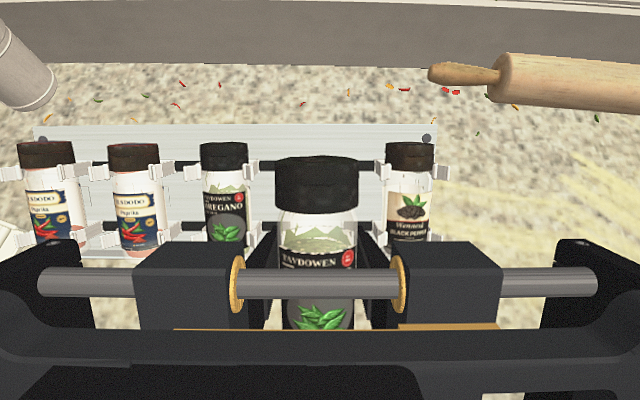

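The held jar, cap at (317,185), is over the remaining empty place at about (317,230), between jars at u 225 and u 410. Jar A is in line with its neighbours at (50,195). Next I descend to 35 mm.

```bash
python3 -m inch '[[0,-0.003,-0.003,0,-0.08,1,1],[0,0,0,0,0,1.5,1],[0,0,0,0,0,1.5,1],[0,0,0,0,0,1.5,1],[0,0,0,0,0,1.5,1],[0,0,0,0,0,1.5,1],[0,0,0,0,0,0.9,1],[0,0,0,0,0,0,1],[0,0,0,0,0,0,1]]'
python3 - <<'E'
from h import *
RF=np.c_[RX,-RY,-RN]
go(tcp(B,0),RF); print(env.state()['ft_force']@np.c_[RX,RY,RN])
L=__import__('chk').chk([B],[0,160],20)
p=env.read_camera('wrist')
c,u,v=cloud(p); L=(c-O_)@np.c_[RX,RY,RN]; a=L[(abs(L[:,1]-B)<24)&(L[:,2]>62)&(L[:,2]<95)&(abs(L[:,0])<120)]
print('held jar cap x, y mid, top z',np.percentile(a[:,0],[98,99.5]),np.percentile(a[:,1],[1,99]).mean(),np.percentile(a[:,2],[50,95]))
E
```

```text
t: 33.65
eef_pos: [517.1, -230.0, 80.5]
tcp_rot: [3.14, -0.612, 0.037]
ft_force: [-0.7, -0.0, -0.9]
opening: 0.425
grip_force: 30.0
shift cm [-0.1319  0.1206  3.5622] rotvec [-0.0011 -0.0012  0.0034]
[-1.0631 -0.0103 -0.3206]
board z 0.04519869908267209 tilt -0.0011446825342499788 -0.0014234807117137712
clip -79.6 233 -6.60265116126748 [np.float64(-103.45032697242006), np.float64(-54.73020759040152)]
clip -79.6 578 53.55288416878949 [np.float64(-103.76163058616312), np.float64(-54.92101084238511)]
jar 0 5647 x [29.7461 77.9319] y -0.7501642205472104 z95 45.71785421681692Traceback (most recent call last):
  File "<stdin>", line 4, in <module>
  File "chk.py", line 12, in chk
    a=L[(abs(L[:,1]-y)<box)&(L[:,2]>30)]; print('jar',y,len(a),'x',np.percentile(a[:,0],[.5,99.5]),'y',np.median(a[a[:,2]>43][:,1]),'z95',np.percentile(a[:,2],95))
                                                                   ~~~~~~~~~~~~~^^^^^^^^^^^^^^^^^^
    return _quantile_unchecked(
        a, q, axis, out, overwrite_input, method, keepdims, weights)
    return _ureduce(a,
                    func=_quantile_ureduce_func,
    ...<5 lines>...
                    overwrite_input=overwrite_input,
                    method=method)
    r = func(a, **kwargs)
    result = _quantile(arr,
                       quantiles=q,
    ...<2 lines>...
                       out=out,
                       weights=wgt)
    slices_having_nans = np.isnan(arr[-1, ...])
                                  ~~~^^^^^^^^^
IndexError: index -1 is out of bounds for axis 0 with size 0
```

```bash
python3 - <<'E'
from h import *
p=env.read_camera('wrist')
c,u,v=cloud(p); L=(c-O_)@np.c_[RX,RY,RN]; a=L[(abs(L[:,1]-B)<24)&(L[:,2]>62)&(L[:,2]<95)&(abs(L[:,0])<120)]
print('held jar cap x, y mid, top z',np.percentile(a[:,0],[98,99.5]),np.percentile(a[:,1],[1,99]).mean(),np.percentile(a[:,2],[50,95]))
E
```

```text
held jar cap x, y mid, top z [80.769  81.1919] -79.5300207724479 [76.6135 80.269 ]
```

```bash
python3 -m inch '[[-0.001,-0.001,0.003,-0.15,0.03,0.4,1],[0,0,0,0,0,0.5,1],[0,0,0,0,0,0.3,1],[0,0,0,0,0,0.2,1],[0,0,0,0,0,0.2,1],[0,0,0,0,0,0.2,1],[0,0,0,0,0,0.2,1],[0,0,0,0,0,0.2,1],[0,0,0,0,0,0.1,1]]'
python3 - <<'E'
from h import *
go(tcp(B,0),np.c_[RX,-RY,-RN]); print(env.state()['ft_force']@np.c_[RX,RY,RN])
E
python3 -m inch '[[0,0,0,0,0,0.2,1],[0,0,0,0,0,0.2,1],[0,0,0,0,0,0.2,1],[0,0,0,0,0,0.1,1],[0,0,0,0,0,0,1]]'
python3 - <<'E'
from h import *
go(tcp(B,0),np.c_[RX,-RY,-RN]); print(env.state()['ft_force']@np.c_[RX,RY,RN])
E
```

```text
t: 34.88
eef_pos: [528.7, -230.9, 61.2]
tcp_rot: [3.14, -0.612, 0.031]
ft_force: [-10.2, -1.5, 14.0]
opening: 0.425
grip_force: 30.0
shift cm [ 0.0326 -0.0081  1.3211] rotvec [ 0.002  -0.0007 -0.0011]
[-0.3514 -1.1574 17.3223]
t: 35.5
eef_pos: [533.1, -230.5, 54.9]
tcp_rot: [3.141, -0.611, 0.033]
ft_force: [-2.1, -1.8, 2.1]
opening: 0.424
grip_force: 30.0
shift cm [0.0369 0.0166 0.5501] rotvec [ 0.0009 -0.0002  0.0001]
[-0.5938 -1.7321  2.9646]
```

```bash
python3 -m inch '[[0,0,0,0,0,0.15,1],[0,0,0,0,0,0.15,1],[0,0,0,0,0,0.1,1],[0,0,0,0,0,0.1,1],[0,0,0,0,0,0,1]]'
python3 - <<'E'
from h import *
go(tcp(B,0),np.c_[RX,-RY,-RN]); print(env.state()['ft_force']@np.c_[RX,RY,RN])
L=__import__('chk').chk([],[0,-160,B],20)
E
```

```text
t: 36.12
eef_pos: [535.4, -230.4, 50.9]
tcp_rot: [3.141, -0.61, 0.032]
ft_force: [-9.4, -2.8, 6.8]
opening: 0.423
grip_force: 30.0
shift cm [0.0752 0.0191 0.0891] rotvec [ 0.0013  0.0004 -0.0004]
[-3.8591 -2.5087 11.0617]
board z 0.059634825301423736 tilt -0.0005199155147540496 -0.0016806633671827343
jar 0 7866 x [-1.9264 78.0132] y 0.0811423792264249 z95 45.74458484870382
jar -160 7999 x [-1.8209 78.1281] y -160.03039454868286 z95 46.13308351894315
jar -79.6 11323 x [-2.464  78.7662] y -79.864536584399 z95 45.855152787690926
```

Force is rising on the strips and the jar's back is at the neighbours' height (45.9). Release and back off.

```bash
python3 -m inch '[[0,0,0,0,0,0,-0.18],[0,0,0,0,0,0,-0.18],[0,0,0,0,0,0,-0.18],[0,0,0,0,0,-0.5,-0.18],[0,0,0,0,0,-1.5,-0.18],[0,0,0,0,0,-2,-0.18],[0,0,0,0,0,-2,-0.18],[0,0,0,0,0,-2,-0.18],[0,0,0,0,0,-2,-0.18],[0,0,0,0,0,-3,-0.18],[0,0,0,0,0,-3,-0.18],[0,0,0,0,0,0,-0.18],[0,0,0,0,0,0,-0.18]]'
python3 - <<'E'
from h import *
import chk; chk.chk([],[-160,B,0,80,160],20)
p=env.read_camera('top'); save(p,'top1.png'); jars(p)
p=env.read_camera('wrist'); save(p,'w8.png')
E
```

```text
t: 37.8
eef_pos: [444.2, -233.1, 181.6]
tcp_rot: [3.141, -0.611, 0.033]
ft_force: [-1.5, 0.2, 0.7]
opening: 0.588
grip_force: 0.0
board z 0.04848095474251653 tilt -0.0014112411283787546 -0.001441347756694938
jar -160 4185 x [-91.6583  77.4584] y -159.07247862415264 z95 46.91293361259307
jar -79.6 4524 x [-94.433   78.2807] y -80.29573447742693 z95 46.27098746125689
jar 0 4161 x [-92.6945  77.4967] y -0.7510609657114272 z95 46.391103062378185
jar 80 4001 x [-18.4133  77.876 ] y 78.775333399987 z95 45.92603214643737
jar 160 4205 x [-93.6289  80.7349] y 158.34447828689576 z95 45.54942800083124
spare_1 0.75 px 417.0 178.0 n 516 rect c 521.8 -230.1 size 97 35 ax 0.045 ztop [ 55.8  83.9 106.8]
spare_1 0.72 px 212.0 195.0 n 511 rect c 489.4 300.3 size 39 99 ax -0.265 ztop [34.8 44.7 50. ]
```

View pics/w8.png

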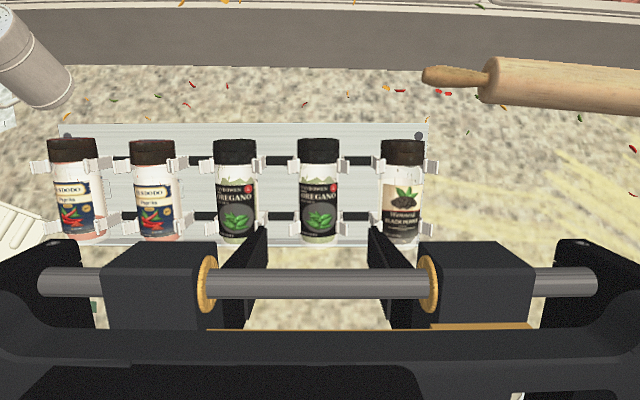

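All five places hold jars in line, cap up (caps at v≈150, u 72 to 403). The two new ones, at u 75 and 318, sit at their neighbours' depth. The third spare is still in the tray, and the robot is clear.

```bash
python3 -c "
from cell import env
print(env.job_done())"
```

```text
the job is handed in; nothing more can be done
None
```

Both empty places are restocked: each new jar's clips snapped over it and it lies fully home by the final camera check. The third spare is still in the tray, and the job was handed in at about 38 s.

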